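# Lock the loading beam with its pin

## Robot

A 6-joint arm with a two-finger parallel gripper is mounted at the origin on the work surface. World frame = base frame: x ahead of the robot, y to its left, z up, the work surface at z = 0. Lengths are in mm, angles in rad, forces in N, time in s.
With the tool pointing down it reaches from about 300 to 775 mm from the base axis. Payload 14.6 kg.
Tool frame: the origin (TCP) lies midway between the tips of the shut fingers; the grasp point (between the pads) lies manip.tcp_to_grasp behind it (manip.tcp_to_grasp is the distance from the TCP to the grasp point, in mm); x points along the fingers, z is the direction in which the jaws open and shut, and the axes are right-handed (so a half turn about x gives the same grasp; the last joint's range is limited). The gripper opens to 94 mm and grips with 3 to 60 N. Pads are 16 mm wide; open, the fingers measure 119 mm over their backs; the gripper's body (75 mm by 177 mm) begins 78 mm behind the grasp point.
Start: joints at [1.229, 0.3, 1.521, -0, 1.321, -0.067], TCP at [149.243, 529.354, 205.446] pointing down, gripper open.
Joint ranges: [-3.03, 3.03], [-0.79, 2.21], [0.23, 2.52], [-1.04, 4.18], [0, 3.07], [-2.55, 2.55]. Speed limits (rad/s): [2.22, 2.22, 2.57, 3.14, 3.14, 3.14].

## Interface

Orientations are given as [roll, pitch, yaw] about the fixed x, y, z axes, in that order (R = Rz(yaw) Ry(pitch) Rx(roll)).
In Python, from cell import manip gives the robot as it stands.
- The arm moves only by the shell command python3 -m jog 'ROWS' [FORCE]. ROWS is JSON, a list of rows, each an object of numbers: "grip": the opening, from 0 (shut) to 1 (fully open); "tx", "ty", "tz": the shift along the tool's x, y, z in units of 40 mm (1.0 is 40 mm); "turn": the turn about the tool's x in units of 6 degrees (1.0 is 6 degrees). In form: [{"grip": .., "tx": .., "ty": .., "tz": .., "turn": ..}, ...]. A call has 1 to 12 rows; each row is the pose to reach, as a shift and turn from the pose commanded when the call began, along the tool's axes at that moment; what a row does not reach only later rows make up. A row lasts 1/12 s, in which the tool goes at most 41.7 mm and 7.16 degrees, less where a joint would pass 70% of its speed; a pose out of reach is approached as far as the arm can. A call with a gripper value outside its range is refused whole. The fingers move at their own pace and stop on an object; FORCE is the grip in N (left out, the last holds). Time passes only in rows, so rows that repeat a pose let the fingers close. It gives the time, the measured TCP pose, the force and the opening at its end, in the units of the state.
- manip.read_state(): the state, without advancing time (a new reading comes with each control period).
- manip.camera(name): name is "scene" or "side" or "wrist"; returns a dict with "image" (384x512x3 uint8, red, green, blue), "fx", "fy", "cx", "cy" (pixels), "eye" and "attitude" of the camera in the world. Camera axes: x right, y up, looking along -z (the intrinsics and any distortion apply to the point x, -y, -z); pixel columns grow to the right and rows downward; lengths in mm; the calibration is good to about 2 mm. A picture is of the moment at which its call begins. There is no depth.
- manip.sign_off(): hands the job in, once; it reports no verdict.
The state is a dict: "clock": time; "joints": joint angles; "qd": joint speeds; "effort": joint torques, N m; "eef_pos": TCP position; "eef_rot": TCP orientation; "wrist_force": force on the tool from outside, world axes, zero at the start; "moment": the same for the moment, N m; "finger_gap": finger opening in mm.
Only numpy, scipy, OpenCV 4.12 (cv2) and the standard library are available. Lean on these libraries where they do the work, as an engineer would, in place of code of your own. Each camera call takes 0.05 s, during which the arm holds its last target. There are 200 camera calls.

## Task

Lock the loading beam of the lever rig so the next specimen can be mounted: bring the drooping beam up level to line its hole up with the fork's, slide the bent lock pin through fork and beam from the robot's side, and push it fully home until its bent handle stops against the fork. The fork's height setting may be a few millimetres off level, so feel the pin in and do not force it. Leave the other things on the bench where they are.

Things in the scene. Friction and masses are not known exactly. Their poses are not given: they have to be found in the camera images.
- rig: The lever rig, fixed: grey base plate 335 x 110 x 16 mm with a fulcrum column and a fork, and the beam on it; it may stand turned. Origin on the bench right under the lock hole. x along the lock hole, away from the robot; y along the level beam towards its load end; z up. The beam's fulcrum axis is parallel to x, at y = -160 mm and height 165 mm.
- fork_hole (a point): Middle of the fork's lock hole as drawn, 165 mm above the bench, axes as the rig's; the pin goes in along +x. The fork's height is set by screws: its true hole sits up to 3 mm higher or lower, to be felt. Two upright grey cheeks 10 mm thick, 40 mm wide, to 20 mm above the hole: inner faces at x = -15 and +15 mm, outer at -25 and +25. Each, and the beam between, has an 18 mm hole.
- beam (a joint): Angle (rad) of the aluminium beam, a bar 22 mm thick, 30 mm high: 0 is level, its hole where the fork's is drawn; negative when the load end (+y) droops; travel -0.26 to +0.10. It starts drooping 0.08 to 0.22. Counterbalanced by the dark weight at the short end and a little stiff (about 2.5 N at the load end, 4 N at the hole), it stays where it is left.
- beam_grip (a point): Middle of the bar's section on the free part of the beam, 245 mm from the fulcrum axis, 43 mm inboard of the load end's stirrup. The bar is 22 mm thick across (along the hole's direction), its top 15 mm above this point; it is free from above for 35 mm either way along it. Axes as the rig's when level, turning with the beam.
- lock_pin: Bent lock pin: an L of 16 mm round plain steel bar, about 0.22 kg, lying flat. Origin on the shank's axis, 8 mm above the bench. x along the shank; tip at x = +52 mm, its last 10 mm tapering to 9 mm, so the nose can draw the beam's hole over by some 3 mm. The bent handle's centre line is at x = -52 mm, out to y = +56 mm; its side that stops against the fork is at x = -44 mm.
- pin_tip (a point): End of the pin's tapered tip, on the shank's axis; fully home it stands 71 mm beyond the middle of the fork (96 mm of shank is in).
- pin_bend (a point): Centre of the bend at the other end of the shank, on the shank's axis, 8 mm in from the outer side of the bend.
- clevis_pin: Bystander: a short straight pin with a flat head, 12 mm thick, 70 mm high, standing on its head (28 mm wide). Origin: centre of its underside.
- beaker: Bystander: open steel beaker, 76 mm wide, 98 mm high. Origin: centre of its underside.
- gauge_block: Bystander: black block 95 x 65 x 26 mm. Origin: centre of its underside.
- sleeve: Bystander: dark steel sleeve, 34 mm wide and 45 mm high, standing on the black block. Origin: centre of its underside.
- weight_big: Bystander: slotted steel disc weight, 80 mm wide, 18 mm high. Origin: centre of its underside.
- weight_small: Bystander: slotted steel disc weight, 64 mm wide, 14 mm high. Origin: centre of its underside.
- spanner: Bystander: open-ended spanner 170 mm long, lying on the bench.
Mind the look-alikes: they are no part of the job. What is shaped like the lock_pin but blue is not meant.

How it is judged:
By the outcome, as a careful person would: the job done as asked, in the order asked, and still so for the second after the job is handed in, with the robot touching nothing.
It also fails if it takes over 72 s, if anything falls off the work surface, if the arm or the gripper's body presses on something with over 40 N, if the wrist force passes 120 N, or if a joint passes its speed limit or range.

## Working session

There is one attempt and no reset: what is moved stays moved. The work goes in short steps, Python scripts to look and compute and a shell command to move; the robot and the scene stay as the last step left them, time stands still between calls to the robot, and variables do not carry over. Pictures are saved under pics/ and viewed, about 8 in all and at most 12, crops included, and the job is handed in when it is done.

```bash
ls; mkdir -p pics; cat > h.py <<'E'
import numpy as np, cv2
from cell import manip
from scipy.spatial.transform import Rotation as R
def shot(n,f):
    c=manip.camera(n); cv2.imwrite(f'pics/{f}.png',c['image'][:,:,::-1]); np.save(f'pics/{f}.npy',c,allow_pickle=True); return c
def load(f): return np.load(f'pics/{f}.npy',allow_pickle=True).item()
def att(c):
    a=np.array(c['attitude'],float); return a if a.shape==(3,3) else R.from_euler('xyz',a).as_matrix()
def ray(c,u,v):
    d=np.array([(u-c['cx'])/c['fx'],-(v-c['cy'])/c['fy'],-1.]); return np.array(c['eye'],float),att(c)@d
def onz(c,u,v,z):
    e,d=ray(c,u,v); return e+d*(z-e[2])/d[2]
def proj(c,p):
    q=att(c).T@(np.array(p,float)-np.array(c['eye'])); return c['cx']+c['fx']*q[0]/-q[2], c['cy']-c['fy']*q[1]/-q[2]
E
python3 - <<'E'
from h import *
for n in ('scene','side','wrist'):
    c=shot(n,n+'0'); print(n,{k:v for k,v in c.items() if k!='image'})
print(manip.read_state(),manip.tcp_to_grasp)
a=[cv2.imread(f'pics/{n}0.png') for n in('scene','side')]
cv2.imwrite('pics/both.png',np.hstack(a)[:, :])
E
```

```text
pics
scene {'fx': 393.46274652819847, 'fy': 393.46274652819847, 'cx': 256.6275666607555, 'cy': 187.96267013916736, 'eye': array([1307.71191166,  443.59130083,  797.56892381]), 'attitude': array([0.94207511, 0.01467876, 2.01741008])}
side {'fx': 487.778224155259, 'fy': 487.778224155259, 'cx': 262.85565852139376, 'cy': 190.5411628175018, 'eye': array([  80.50680346, -818.92287714, 1023.39028106]), 'attitude': array([ 8.06720688e-01,  4.84818792e-04, -4.57567090e-01])}
wrist {'fx': 306.0412846429638, 'fy': 306.0412846429638, 'cx': 250.80786685477995, 'cy': 196.16979094580446, 'eye': array([ 77.96627106, 548.65107041, 384.12833198]), 'attitude': array([-2.59277539e-01,  6.94975015e-04,  1.29513462e+00])}
{'clock': 0.15, 'joints': array([ 1.22940983e+00,  3.00325871e-01,  1.52144667e+00,  4.10105123e-05,
        1.32068241e+00, -6.65972689e-02]), 'qd': array([ 0.0002187 , -0.00121032, -0.0014367 ,  0.00110435,  0.00014474,
        0.00123865]), 'effort': array([ 4.11241817e-04, -5.31964517e+01, -3.52820706e+01,  7.07963551e-02,
        2.36281432e-02, -6.19912134e-05]), 'eef_pos': array([149.16353161, 529.18008969, 205.02285255]), 'eef_rot': array([ 3.02895833,  1.56993312, -1.95823004]), 'wrist_force': array([-0.55780695,  0.09693938,  0.42409572]), 'moment': array([-0.03212458, -0.0181648 , -0.0155184 ]), 'finger_gap': 94.03282373615573} 18.8
```

View pics/scene0.png

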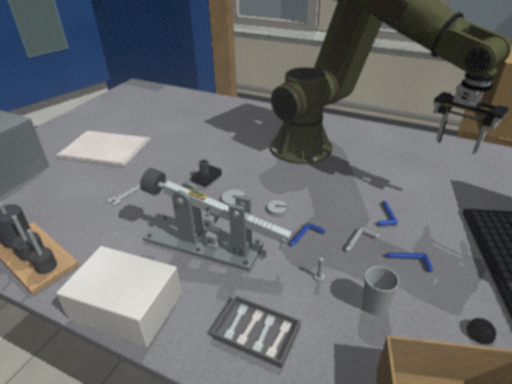

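View pics/side0.png

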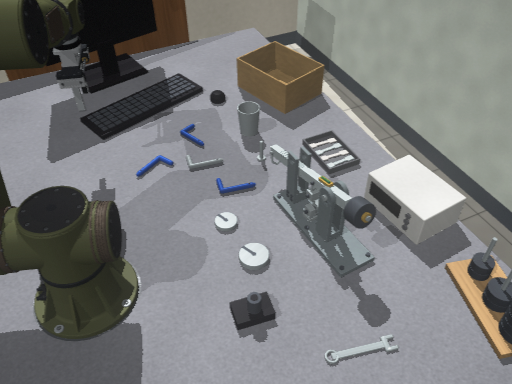

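The scene view shows four L-shaped pins: grey at (358,240), and blue at (307,232), (388,215) and (412,257). In the side view the grey one is at (205,162), and blue are at (190,135), (155,162) and (236,186). The grey one is the lock pin. I'll check it in a close crop together with the rig.

```bash
python3 - <<'E'
from h import *
a=cv2.imread('pics/scene0.png')[160:280,135:390]; b=cv2.imread('pics/side0.png')[120:280,170:390]
a=cv2.resize(a,None,fx=3.1,fy=3.1,interpolation=cv2.INTER_CUBIC)
cv2.imwrite('pics/ca.png',a)
b=cv2.resize(b,None,fx=3.6,fy=3.6,interpolation=cv2.INTER_CUBIC)
cv2.imwrite('pics/cb.png',b)
E
```

```text
(no output)
```

View pics/ca.png

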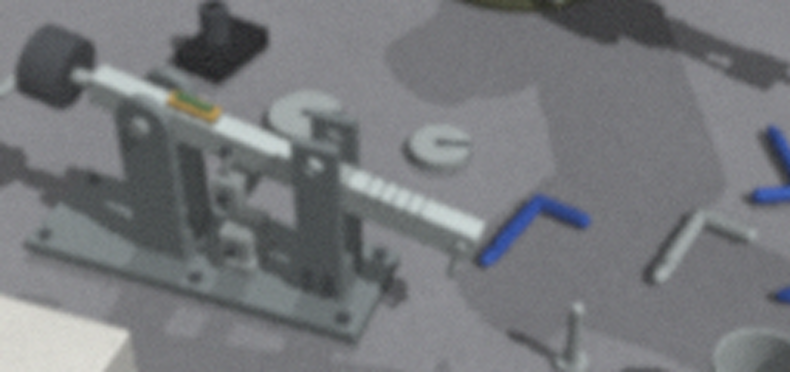

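View pics/cb.png

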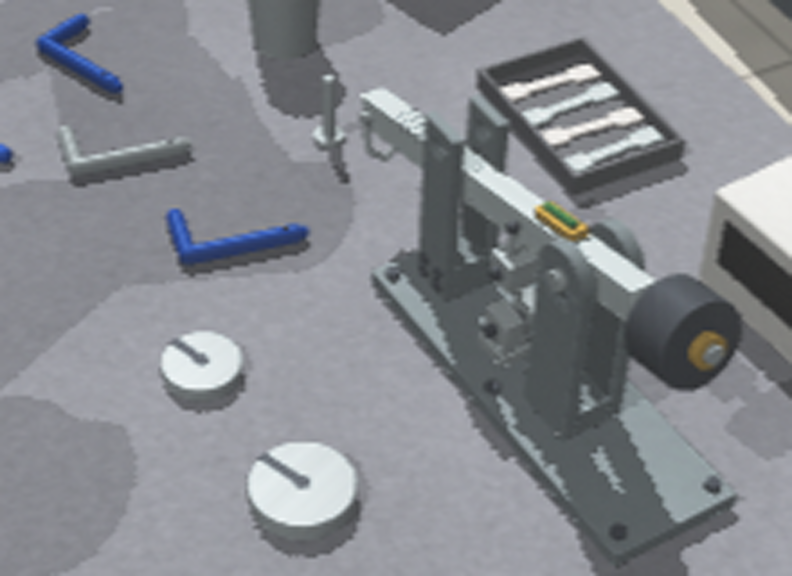

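```bash
python3 - <<'E'
from h import *
s,d=load('scene0'),load('side0')
S=lambda u,v:(135+u/3.1,160+v/3.1)
D=lambda u,v:(170+u/3.6,120+v/3.6)
f=lambda n,p:print(n,p.round(0))
for n,p in dict(tip=(657,272),bend=(705,215),hend=(750,235)).items(): f('scene '+n,onz(s,*S(*p),8))
for n,p in dict(tip=(187,150),bend=(75,172),hend=(65,132)).items(): f('side '+n,onz(d,*D(*p),8))
for n,p in dict(A=(375,275),B=(618,555),C=(735,495)).items(): f('side base '+n,onz(d,*D(*p),16))
for n,p in dict(A=(25,243),B=(355,335)).items(): f('scene base '+n,onz(s,*S(*p),16))
for n,p in dict(n1=(427,118),n2=(463,147),f1=(470,97),f2=(504,126)).items(): f('side forktop '+n,onz(d,*D(*p),185))
for n,p in dict(o1=(292,147),o2=(340,160),i1=(313,112),i2=(357,123)).items(): f('scene forktop '+n,onz(s,*S(*p),185))
for n,p in dict(o1=(292,147),i2=(357,123)).items(): pass
def tri(p,q):
    e1,d1=ray(s,*S(*p)); e2,d2=ray(d,*D(*q)); d1/=np.linalg.norm(d1); d2/=np.linalg.norm(d2)
    t=np.linalg.lstsq(np.c_[d1,-d2],e2-e1,rcond=None)[0]; a=e1+t[0]*d1;b=e2+t[1]*d2; return (a+b)/2,np.linalg.norm(a-b)
print('beam end left/right top',tri((485,225),(395,90)) if 0 else '')
print('far beam end top corner (scene 485,228; side 395? )',tri((487,228),(382,92)))
for n,(u,v) in dict(clev=(330,140),beaker=(285,50)).items(): f(n,onz(d,*D(u,v),0))
E
```

```text
scene tip [486. 319.   8.]
scene bend [392. 340.   8.]
scene hend [402. 384.   8.]
side tip [490. 310.   8.]
side bend [390. 326.   8.]
side hend [401. 382.   8.]
side base A [563.  87.  16.]
side base B [ 588. -238.   16.]
side base C [ 694. -231.   16.]
scene base A [ 702. -223.   16.]
scene base B [675. 107.  16.]
side forktop n1 [594.  68. 185.]
side forktop n2 [602.  26. 185.]
side forktop f1 [636.  75. 185.]
side forktop f2 [641.  34. 185.]
scene forktop o1 [654.  45. 185.]
scene forktop o2 [653.  87. 185.]
scene forktop i1 [606.  39. 185.]
scene forktop i2 [604.  78. 185.]
beam end left/right top 
far beam end top corner (scene 485,228; side 395? ) (array([615.55563138, 193.17996866, 117.54667028]), np.float64(14.36797686091233))
clev [614. 275.  -0.]
beaker [634. 414.   0.]
```

```bash
cat >> h.py <<'E'
def Rt(): return R.from_euler('xyz',manip.read_state()['eef_rot']).as_matrix()
def to(p,jaw=None):
    """units to reach TCP p (world), jaw axis heading (rad, mod pi)"""
    s=manip.read_state(); M=Rt(); t=M.T@(np.array(p,float)-s['eef_pos'])/40
    o='tx %.3f ty %.3f tz %.3f'%tuple(t)
    if jaw is not None:
        w=M.T@np.array([np.cos(jaw),np.sin(jaw),0]); a=np.degrees(np.arctan2(-w[1],w[2])); a=(a+90)%180-90; o+=' turn %.3f'%(a/6)
    print(o)
def jaw(): z=Rt()[:,2]; return np.arctan2(z[1],z[0])
E
python3 - <<'E'
from h import *
print(Rt().round(3)); to([600,150,330],0.08); print(jaw())
E
```

```text
[[-0.    -0.962  0.271]
 [-0.001  0.271  0.962]
 [-1.     0.    -0.001]]
tx -3.121 ty -13.420 tz -6.068 turn 11.612
1.2959969745757123
```

```bash
python3 -m jog '[{"tx":-1,"ty":-0.9,"tz":-0.4,"turn":1},{"tx":-2,"ty":-1.8,"tz":-0.8,"turn":2},{"tx":-3,"ty":-2.7,"tz":-1.2,"turn":3},{"tx":-3.1,"ty":-3.6,"tz":-1.6,"turn":4},{"tx":-3.1,"ty":-4.5,"tz":-2,"turn":5},{"tx":-3.1,"ty":-5.4,"tz":-2.4,"turn":6},{"tx":-3.1,"ty":-6.3,"tz":-2.8,"turn":7},{"tx":-3.1,"ty":-7.2,"tz":-3.3,"turn":8},{"tx":-3.1,"ty":-8.1,"tz":-3.7,"turn":9},{"tx":-3.1,"ty":-9,"tz":-4.1,"turn":10},{"tx":-3.1,"ty":-9.9,"tz":-4.5,"turn":11},{"tx":-3.1,"ty":-10.7,"tz":-4.9,"turn":11.6}]'
python3 - <<'E'
from h import *
to([600,150,330],0.08)
E
```

```text
tx -3.121 ty -13.420 tz -6.068 turn 11.612$[0]: bad value
```

```bash
python3 -m jog '[{"grip":1,"tx":-1,"ty":-0.9,"tz":-0.4,"turn":1},{"grip":1,"tx":-2,"ty":-1.8,"tz":-0.8,"turn":2},{"grip":1,"tx":-3,"ty":-2.7,"tz":-1.2,"turn":3},{"grip":1,"tx":-3.1,"ty":-3.6,"tz":-1.6,"turn":4},{"grip":1,"tx":-3.1,"ty":-4.5,"tz":-2,"turn":5},{"grip":1,"tx":-3.1,"ty":-5.4,"tz":-2.4,"turn":6},{"grip":1,"tx":-3.1,"ty":-6.3,"tz":-2.8,"turn":7},{"grip":1,"tx":-3.1,"ty":-7.2,"tz":-3.3,"turn":8},{"grip":1,"tx":-3.1,"ty":-8.1,"tz":-3.7,"turn":9},{"grip":1,"tx":-3.1,"ty":-9,"tz":-4.1,"turn":10},{"grip":1,"tx":-3.1,"ty":-9.9,"tz":-4.5,"turn":11},{"grip":1,"tx":-3.1,"ty":-10.7,"tz":-4.9,"turn":11.6}]'
python3 - <<'E'
from h import *
to([600,150,330],0.08)
E
```

```text
clock: 1.15
eef_pos: [498.9, 232.0, 329.3]
eef_rot: [-3.06, 1.571, -2.985]
wrist_force: [0.1, 1.0, -0.1]
finger_gap: 93.9
tx -0.017 ty -2.234 tz 2.365 turn -0.045
```

```bash
python3 -m jog '[{"grip":1,"tx":0,"ty":-0.7,"tz":0.7,"turn":0},{"grip":1,"tx":0,"ty":-1.4,"tz":1.4,"turn":0},{"grip":1,"tx":0,"ty":-2,"tz":2,"turn":0},{"grip":1,"tx":0,"ty":-2.2,"tz":2.4,"turn":0},{"grip":1,"tx":0,"ty":-2.2,"tz":2.4,"turn":0},{"grip":1,"tx":0,"ty":-2.2,"tz":2.4,"turn":0}]'
python3 - <<'E'
from h import *
c=shot('wrist','w1'); print(c['eye'],jaw(),manip.read_state()['eef_pos'])
cv2.imwrite('pics/w1b.png',cv2.resize(cv2.imread('pics/w1.png'),None,fx=1.5,fy=1.5,interpolation=cv2.INTER_CUBIC))
E
```

```text
clock: 1.65
eef_pos: [600.7, 153.3, 328.5]
eef_rot: [-3.077, 1.569, -2.997]
wrist_force: [-0.7, 0.0, 0.6]
finger_gap: 94.2
[595.04200778 226.41812815 507.64630711] 0.08122996679838934 [600.16438941 154.02262668 328.98371073]
```

View pics/w1b.png

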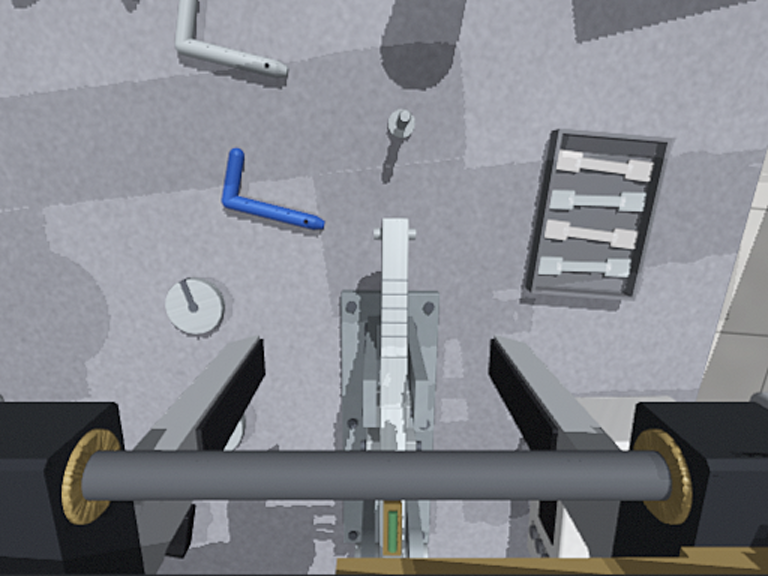

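The wrist view shows the beam's load end at (395,218), tick marks around (395,308), fork cheeks around (370,400) and (422,390), and the grey pin with its bend at (186,47) and tip at (286,70). All are in 1.5x pixels. I'll zoom in on the fork.

```bash
python3 - <<'E'
from h import *
a=cv2.imread('pics/w1.png')[140:304,215:305]
a=cv2.resize(a,None,fx=3.6,fy=3.6,interpolation=cv2.INTER_CUBIC)
b=cv2.imread('pics/w1.png')[0:60,110:205]; b=cv2.resize(b,None,fx=4.6,fy=4.6,interpolation=cv2.INTER_CUBIC)
o=np.zeros((590,330+440,3),np.uint8); o[:a.shape[0],:a.shape[1]]=a; o[:b.shape[0],330:330+b.shape[1]]=b
cv2.imwrite('pics/w1c.png',o)
E
```

```text
(no output)
```

View pics/w1c.png

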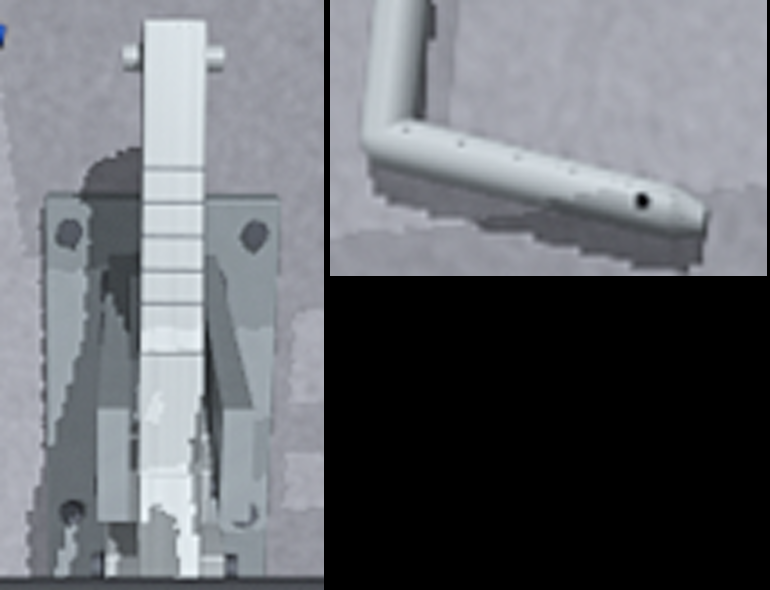

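```bash
python3 - <<'E'
from h import *
c=load('w1'); s,d=load('scene0'),load('side0')
A=lambda u,v:(215+u/3.6,140+v/3.6); B=lambda u,v:(110+(u-330)/4.6,v/4.6)
P={k:onz(c,*A(*p),185) for k,p in dict(n1=(98,408),n2=(98,522),n3=(130,408),f1=(253,408),f2=(253,520),f0=(221,408)).items()}
for k,p in P.items(): print(k,p.round(1))
hc=(P['n1']+P['n2']+P['f1']+P['f2'])/4; print('hole xy',hc.round(1))
q=[onz(c,*A(*p),16) for p in((44,197),(278,197))]; print('base',q, np.arctan2(*(q[1]-q[0])[1::-1]))
for k,p in dict(bend=(390,141),tip=(706,214),h0=(398,3)).items(): print(k,onz(c,*B(*p),8).round(1))
# stirrup pin at row 57, beam end: ray -> vertical plane
yaw=0.08
ex=np.array([np.cos(yaw),np.sin(yaw),0]); ey=np.array([-ex[1],ex[0],0]); 
ful=np.array([hc[0],hc[1],0])-160*ey; ful[2]=165
e,dd=ray(c,*A(173,57))
# find t where point at dist 288 from fulcrum in (y,z)
from scipy.optimize import brentq
f=lambda t:np.hypot((e+t*dd-ful)@ey,(e+t*dd-ful)[2])-288
ts=np.linspace(200,480,200); v=[f(t) for t in ts]
for i in range(199):
    if v[i]*v[i+1]<0:
        t=brentq(f,ts[i],ts[i+1]); p=e+t*dd; print('stirrup',p.round(1),'angle',np.arctan2(p[2]-165,(p-ful)@ey), 'lat',(p-ful)@ex)
for cam,n in((s,'scene'),(d,'side')):
    for th in(-.08,-.12,-.16,-.2):
        g=ful+288*(np.cos(th)*ey+np.sin(th)*np.array([0,0,1])); print(n,th,np.round(proj(cam,g),1))
E
```

```text
n1 [597.3  73.1 185. ]
n2 [600.2  32.5 185. ]
n3 [607.4  73.9 185. ]
f1 [646.5  77.  185. ]
f2 [650.8  37.2 185. ]
f0 [636.3  76.2 185. ]
hole xy [623.7  54.9 185. ]
base [array([566.01584035,  96.32263391,  16.        ]), array([673.54302059, 104.86900246,  16.        ])] 0.07931427181757254
bend [397.2 332.1   8. ]
tip [499.  318.6   8. ]
h0 [400.7 371.7   8. ]
stirrup [612.8 182.2 151.9] angle -0.04559371824152331 lat -0.7404311114470767
stirrup [615.1 176.4 105.3] angle -0.2088852586654303 lat 1.1099809676427788
scene -0.08 [285.9 225.9]
scene -0.12 [285.3 229.2]
scene -0.16 [284.6 232.4]
scene -0.2 [283.7 235.5]
side -0.08 [275.4 140.1]
side -0.12 [275.5 143.4]
side -0.16 [275.7 146.8]
side -0.2 [276.  150.1]
```

```bash
python3 - <<'E'
from h import *
to([617.3,134.7,101],0.078)
E
```

```text
tx 5.699 ty -0.516 tz 0.393 turn 0.031
```

```bash
python3 -m jog '[{"grip":1,"tx":0.5,"ty":-0.5,"tz":0.4,"turn":0},{"grip":1,"tx":1.2,"ty":-0.5,"tz":0.4,"turn":0},{"grip":1,"tx":2,"ty":-0.5,"tz":0.4,"turn":0},{"grip":1,"tx":2.8,"ty":-0.5,"tz":0.4,"turn":0},{"grip":1,"tx":3.6,"ty":-0.5,"tz":0.4,"turn":0},{"grip":1,"tx":4.4,"ty":-0.5,"tz":0.4,"turn":0},{"grip":1,"tx":5.1,"ty":-0.5,"tz":0.4,"turn":0},{"grip":1,"tx":5.7,"ty":-0.5,"tz":0.4,"turn":0},{"grip":0.4,"tx":5.7,"ty":-0.5,"tz":0.4,"turn":0},{"grip":0.4,"tx":5.7,"ty":-0.5,"tz":0.4,"turn":0},{"grip":0.4,"tx":5.7,"ty":-0.5,"tz":0.4,"turn":0},{"grip":0.4,"tx":5.7,"ty":-0.5,"tz":0.4,"turn":0}]' 20
python3 -m jog '[{"grip":0,"tx":0,"ty":0,"tz":0,"turn":0},{"grip":0,"tx":0,"ty":0,"tz":0,"turn":0},{"grip":0,"tx":0,"ty":0,"tz":0,"turn":0},{"grip":0,"tx":0,"ty":0,"tz":0,"turn":0}]' 20
```

```text
clock: 2.7
eef_pos: [618.8, 135.6, 103.8]
eef_rot: [0.073, 1.568, 0.154]
wrist_force: [-0.0, -0.5, 0.6]
finger_gap: 70.7
clock: 3.03
eef_pos: [618.2, 135.1, 101.8]
eef_rot: [0.142, 1.57, 0.224]
wrist_force: [-0.1, 0.8, -0.2]
finger_gap: 44.4
```

```bash
python3 -m jog '[{"grip":0,"tx":0,"ty":0,"tz":0,"turn":0},{"grip":0,"tx":0,"ty":0,"tz":0,"turn":0},{"grip":0,"tx":0,"ty":0,"tz":0,"turn":0},{"grip":0,"tx":0,"ty":0,"tz":0,"turn":0},{"grip":0,"tx":0,"ty":0,"tz":0,"turn":0}]' 25
python3 -m jog '[{"grip":0,"tx":-0.15,"ty":0.03,"tz":0,"turn":0},{"grip":0,"tx":-0.3,"ty":0.05,"tz":0,"turn":0},{"grip":0,"tx":-0.45,"ty":0.07,"tz":0,"turn":0},{"grip":0,"tx":-0.6,"ty":0.09,"tz":0,"turn":0},{"grip":0,"tx":-0.75,"ty":0.1,"tz":0,"turn":0},{"grip":0,"tx":-0.9,"ty":0.11,"tz":0,"turn":0},{"grip":0,"tx":-1.05,"ty":0.12,"tz":0,"turn":0},{"grip":0,"tx":-1.2,"ty":0.12,"tz":0,"turn":0},{"grip":0,"tx":-1.35,"ty":0.12,"tz":0,"turn":0},{"grip":0,"tx":-1.5,"ty":0.12,"tz":0,"turn":0},{"grip":0,"tx":-1.5,"ty":0.12,"tz":0,"turn":0}]'
python3 - <<'E'
from h import *
print(manip.read_state()['wrist_force'])
c=shot('side','s2')
a=cv2.imread('pics/s2.png')[90:280,200:420]
cv2.imwrite('pics/s2c.png',cv2.resize(a,None,fx=3,fy=3,interpolation=cv2.INTER_CUBIC))
E
```

```text
clock: 3.45
eef_pos: [617.2, 135.0, 101.1]
eef_rot: [-3.06, 1.568, -2.979]
wrist_force: [-7.1, -1.8, 0.3]
finger_gap: 22.0
clock: 4.37
eef_pos: [616.9, 139.7, 162.6]
eef_rot: [-2.937, 1.569, -2.856]
wrist_force: [-9.7, -4.3, 1.8]
finger_gap: 21.6
[-9.71105917 -4.29954557  1.77094659]
```

View pics/s2c.png

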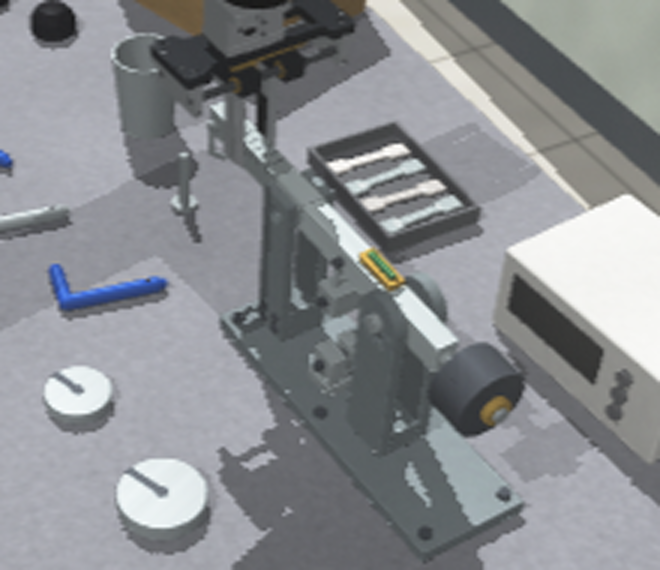

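```bash
python3 -m jog '[{"grip":0.5,"tx":0,"ty":0,"tz":0,"turn":0},{"grip":0.5,"tx":0,"ty":0,"tz":0,"turn":0},{"grip":0.5,"tx":0,"ty":0,"tz":0,"turn":0},{"grip":0.5,"tx":0,"ty":0,"tz":0,"turn":0},{"grip":0.5,"tx":-0.5,"ty":0,"tz":0,"turn":0},{"grip":0.5,"tx":-1.1,"ty":0,"tz":0,"turn":0},{"grip":0.4,"tx":-1.5,"ty":0,"tz":0,"turn":0},{"grip":0,"tx":-1.5,"ty":0,"tz":0,"turn":0},{"grip":0,"tx":-1.5,"ty":0,"tz":0,"turn":0},{"grip":0,"tx":-1.5,"ty":0,"tz":0,"turn":0},{"grip":0,"tx":-1.5,"ty":0,"tz":0,"turn":0},{"grip":0,"tx":-1.5,"ty":0,"tz":0,"turn":0}]'
python3 -m jog '[{"grip":0,"tx":0,"ty":0,"tz":0,"turn":0},{"grip":0,"tx":0,"ty":0,"tz":0,"turn":0},{"grip":0,"tx":0,"ty":0,"tz":0,"turn":0},{"grip":0,"tx":0,"ty":0,"tz":0,"turn":0}]'
python3 - <<'E'
from h import *
for i in range(3): print(manip.read_state()['eef_pos'],manip.read_state()['wrist_force'])
to([616.5,139.7,180],0.078)
E
```

```text
clock: 5.42
eef_pos: [617.4, 139.9, 220.3]
eef_rot: [-3.052, 1.569, -2.97]
wrist_force: [0.3, 0.5, -0.4]
finger_gap: 10.5
clock: 5.75
eef_pos: [617.7, 139.9, 221.3]
eef_rot: [-3.137, 1.571, -3.056]
wrist_force: [-0.8, -0.1, -0.1]
finger_gap: 0.4
[617.6655134  139.91172239 221.34191865] [-0.7854349  -0.10503995 -0.13243983]
[617.6655134  139.91172239 221.34191865] [-0.7854349  -0.10503995 -0.13243983]
[617.6655134  139.91172239 221.34191865] [-0.7854349  -0.10503995 -0.13243983]
tx 1.034 ty -0.003 tz -0.029 turn 0.031
```

```bash
python3 -m jog '[{"grip":0,"tx":0.3,"ty":0,"tz":0,"turn":0},{"grip":0,"tx":0.5,"ty":0,"tz":0,"turn":0},{"grip":0,"tx":0.6,"ty":0,"tz":0,"turn":0},{"grip":0,"tx":0.7,"ty":0,"tz":0,"turn":0},{"grip":0,"tx":0.75,"ty":0,"tz":0,"turn":0},{"grip":0,"tx":0.8,"ty":0,"tz":0,"turn":0},{"grip":0,"tx":0.85,"ty":0,"tz":0,"turn":0},{"grip":0,"tx":0.9,"ty":0,"tz":0,"turn":0}]'
python3 -m jog '[{"grip":0,"tx":0.05,"ty":0,"tz":0,"turn":0},{"grip":0,"tx":0.1,"ty":0,"tz":0,"turn":0},{"grip":0,"tx":0.13,"ty":0,"tz":0,"turn":0},{"grip":0,"tx":0.13,"ty":0,"tz":0,"turn":0},{"grip":0,"tx":0.13,"ty":0,"tz":0,"turn":0}]'
python3 -m jog '[{"grip":0,"tx":0,"ty":0,"tz":0,"turn":0}]'
```

```text
clock: 6.42
eef_pos: [617.8, 140.1, 185.7]
eef_rot: [0.409, 1.57, 0.49]
wrist_force: [-1.2, 0.6, 2.1]
finger_gap: 0.4
clock: 6.83
eef_pos: [617.6, 139.7, 180.0]
eef_rot: [-2.505, 1.57, -2.424]
wrist_force: [0.1, 0.5, 0.1]
finger_gap: 0.5
clock: 6.92
eef_pos: [617.6, 139.7, 180.0]
eef_rot: [-2.587, 1.57, -2.506]
wrist_force: [0.3, -0.2, -0.7]
finger_gap: 0.7
```

```bash
python3 - <<'E'
from h import *
d=load('side0')
for p in ((190,135),(155,162),(236,186)): print(onz(d,*p,8).round())
to([422,329,200],-0.132+np.pi/2)
E
```

```text
[446. 488.   8.]
[297. 403.   8.]
[484. 186.   8.]
tx -0.499 ty 5.112 tz -4.491 turn -12.965
```

```bash
python3 -m jog '[{"grip":0,"tx":-0.8,"ty":0,"tz":0,"turn":0},{"grip":0,"tx":-1.5,"ty":0.2,"tz":-0.2,"turn":-1},{"grip":0.3,"tx":-1.5,"ty":0.7,"tz":-0.6,"turn":-2.1},{"grip":0.5,"tx":-1.5,"ty":1.3,"tz":-1.1,"turn":-3.2},{"grip":0.5,"tx":-1.5,"ty":1.9,"tz":-1.6,"turn":-4.3},{"grip":0.5,"tx":-1.5,"ty":2.5,"tz":-2.1,"turn":-5.4},{"grip":0.5,"tx":-1.5,"ty":3.1,"tz":-2.6,"turn":-6.5},{"grip":0.5,"tx":-1.5,"ty":3.7,"tz":-3.1,"turn":-7.6},{"grip":0.5,"tx":-1.5,"ty":4.3,"tz":-3.6,"turn":-8.7},{"grip":0.5,"tx":-1.5,"ty":4.8,"tz":-4.1,"turn":-9.8},{"grip":0.5,"tx":-1.2,"ty":5.1,"tz":-4.5,"turn":-11},{"grip":0.5,"tx":-1,"ty":5.1,"tz":-4.5,"turn":-12.1}]'
python3 - <<'E'
from h import *
to([422,329,220],-0.132+np.pi/2)
E
```

```text
clock: 7.92
eef_pos: [419.2, 330.4, 220.0]
eef_rot: [0.225, 1.57, 1.583]
wrist_force: [-0.7, -0.4, -1.3]
finger_gap: 47.2
tx 0.001 ty -0.075 tz -0.020 turn -0.777
```

```bash
python3 -m jog '[{"grip":0.5,"tx":0,"ty":-0.07,"tz":0,"turn":-0.8},{"grip":0.5,"tx":0,"ty":-0.07,"tz":0,"turn":-0.8},{"grip":0.5,"tx":0,"ty":-0.07,"tz":0,"turn":-0.8},{"grip":0.5,"tx":0,"ty":-0.07,"tz":0,"turn":-0.8}]'
python3 - <<'E'
from h import *
c=shot('wrist','w3'); im=cv2.imread('pics/w3.png')
cv2.imwrite('pics/w3b.png',cv2.resize(im,None,fx=1.5,fy=1.5,interpolation=cv2.INTER_CUBIC))
E
```

```text
clock: 8.25
eef_pos: [424.6, 327.9, 220.5]
eef_rot: [-1.046, 1.57, 0.382]
wrist_force: [-0.7, -0.2, 0.2]
finger_gap: 47.2
```

View pics/w3b.png

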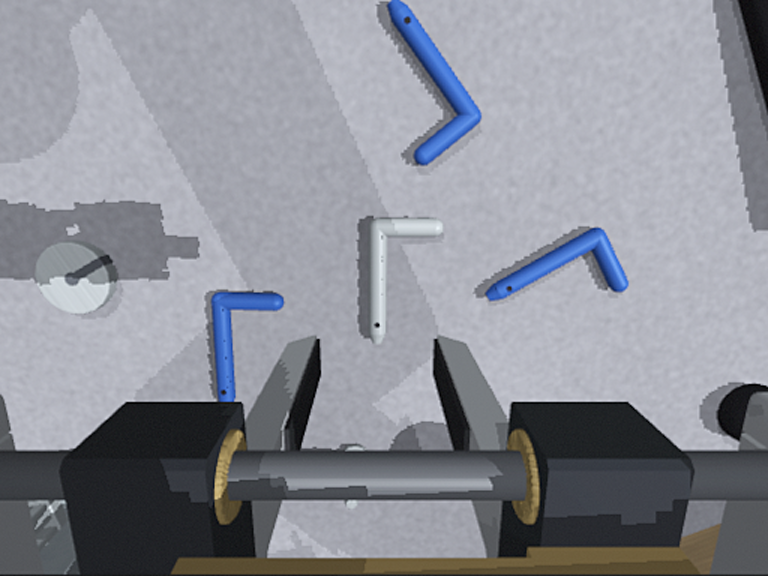

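The wrist view shows the grey pin with its bend at (379,227), tip at (377,343) and handle end at (441,227). It is clear of the three blue ones.

```bash
python3 - <<'E'
from h import *
c=load('w3')
b=onz(c,379/1.5,227/1.5,8);t=onz(c,377/1.5,342/1.5,8)
u=(t-b)/np.linalg.norm(t-b); y=np.arctan2(u[1],u[0]); print(b.round(1),t.round(1),np.linalg.norm(t-b),y,jaw()-np.pi/2)
g=b+25*u; print(g)
to([g[0],g[1],2],y+np.pi/2)
E
```

```text
[396.1 333.7   8. ] [498.8 317.2   8. ] 103.97636806576945 -0.15887355192898245 -0.14159306958951356
[420.7797258  329.72309183   8.        ]
tx 5.460 ty 0.103 tz 0.031 turn 0.165
```

```bash
python3 -m jog '[{"grip":0.5,"tx":0.8,"ty":0.1,"tz":0.03,"turn":0.15},{"grip":0.5,"tx":1.6,"ty":0.1,"tz":0.03,"turn":0.15},{"grip":0.5,"tx":2.4,"ty":0.1,"tz":0.03,"turn":0.15},{"grip":0.5,"tx":3.2,"ty":0.1,"tz":0.03,"turn":0.15},{"grip":0.5,"tx":4,"ty":0.1,"tz":0.03,"turn":0.15},{"grip":0.5,"tx":4.6,"ty":0.1,"tz":0.03,"turn":0.15},{"grip":0.5,"tx":5,"ty":0.1,"tz":0.03,"turn":0.15},{"grip":0.5,"tx":5.2,"ty":0.1,"tz":0.03,"turn":0.15},{"grip":0.5,"tx":5.4,"ty":0.1,"tz":0.03,"turn":0.15},{"grip":0.5,"tx":5.44,"ty":0.1,"tz":0.03,"turn":0.15},{"grip":0.5,"tx":5.44,"ty":0.1,"tz":0.03,"turn":0.15}]'
python3 -m jog '[{"grip":0,"tx":0,"ty":0,"tz":0,"turn":0},{"grip":0,"tx":0,"ty":0,"tz":0,"turn":0},{"grip":0,"tx":0,"ty":0,"tz":0,"turn":0},{"grip":0,"tx":0,"ty":0,"tz":0,"turn":0},{"grip":0,"tx":0,"ty":0,"tz":0,"turn":0},{"grip":0,"tx":0,"ty":0,"tz":0,"turn":0},{"grip":0,"tx":0,"ty":0,"tz":0,"turn":0}]' 40
```

```text
clock: 9.22
eef_pos: [420.9, 329.9, 3.0]
eef_rot: [-0.824, 1.57, 0.592]
wrist_force: [-0.1, -0.7, 0.1]
finger_gap: 47.0
clock: 9.8
eef_pos: [420.7, 329.8, 2.9]
eef_rot: [-0.849, 1.571, 0.568]
wrist_force: [-0.4, 0.3, 3.0]
finger_gap: 14.7
```

```bash
python3 - <<'E'
from h import *
to([490,44.3,200],0.078+np.pi/2)
E
```

```text
tx -4.929 ty -2.810 tz -6.786 turn -2.219
```

```bash
python3 -m jog '[{"grip":0,"tx":-0.4,"ty":0,"tz":0,"turn":0},{"grip":0,"tx":-1.1,"ty":0,"tz":0,"turn":0},{"grip":0,"tx":-1.9,"ty":0,"tz":0,"turn":0},{"grip":0,"tx":-2.6,"ty":0,"tz":-0.6,"turn":0},{"grip":0,"tx":-3.3,"ty":-0.3,"tz":-1.3,"turn":0},{"grip":0,"tx":-4,"ty":-0.6,"tz":-2,"turn":-0.3},{"grip":0,"tx":-4.6,"ty":-0.9,"tz":-2.7,"turn":-0.7},{"grip":0,"tx":-4.9,"ty":-1.3,"tz":-3.5,"turn":-1.1},{"grip":0,"tx":-4.9,"ty":-1.7,"tz":-4.3,"turn":-1.5},{"grip":0,"tx":-4.9,"ty":-2.1,"tz":-5.1,"turn":-1.9},{"grip":0,"tx":-4.9,"ty":-2.5,"tz":-5.9,"turn":-2.2},{"grip":0,"tx":-4.9,"ty":-2.8,"tz":-6.5,"turn":-2.2}]' 50
python3 -m jog '[{"grip":0,"tx":0.2,"ty":0,"tz":-0.28,"turn":0},{"grip":0,"tx":0.5,"ty":0,"tz":-0.28,"turn":0},{"grip":0,"tx":0.8,"ty":0,"tz":-0.28,"turn":0},{"grip":0,"tx":1,"ty":0,"tz":-0.28,"turn":0},{"grip":0,"tx":1,"ty":0,"tz":-0.28,"turn":0},{"grip":0,"tx":1,"ty":0,"tz":-0.28,"turn":0}]'
python3 - <<'E'
from h import *
to([490,44.3,160],0.078+np.pi/2)
w=shot('wrist','w4'); s=shot('side','s4')
a=cv2.resize(cv2.imread('pics/w4.png')[40:384,130:380],None,fx=1.6,fy=1.6,interpolation=cv2.INTER_CUBIC)
b=cv2.resize(cv2.imread('pics/s4.png')[100:240,200:330],None,fx=3,fy=3,interpolation=cv2.INTER_CUBIC)
o=np.zeros((600,800,3),np.uint8); o[:a.shape[0],:a.shape[1]]=a[:600]; o[:b.shape[0],405:405+b.shape[1]]=b[:,:395]
cv2.imwrite('pics/c4.png',o)
E
```

```text
clock: 10.8
eef_pos: [491.5, 53.2, 198.5]
eef_rot: [2.166, 1.57, -2.469]
wrist_force: [0.3, 0.7, -2.4]
finger_gap: 14.9
clock: 11.3
eef_pos: [491.9, 44.9, 158.4]
eef_rot: [1.483, 1.57, 3.13]
wrist_force: [1.0, 0.6, -2.0]
finger_gap: 14.7
tx -0.040 ty 0.049 tz -0.010 turn -0.014
```

View pics/c4.png

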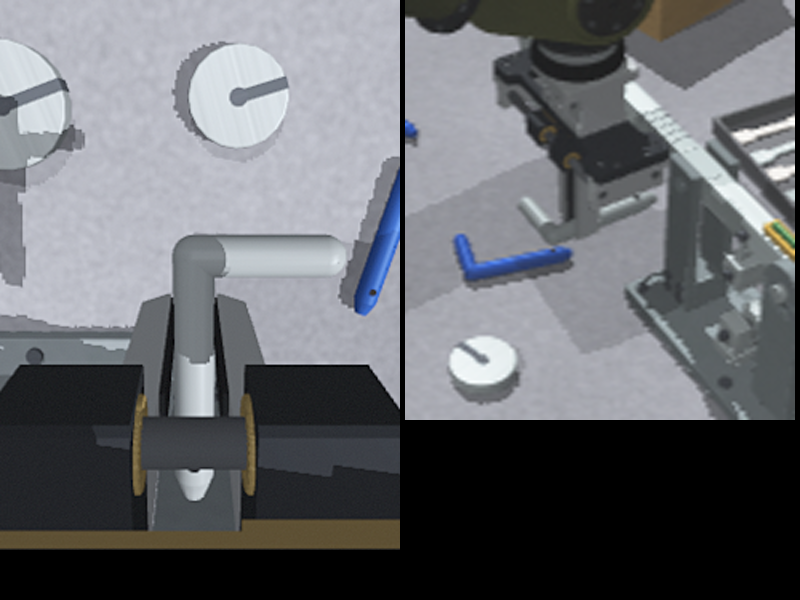

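```bash
python3 - <<'E'
from h import *
c=load('w4'); s=manip.read_state(); print(s['eef_pos'],Rt().round(3)); p=s['eef_pos']; u=np.array([np.cos(.078),np.sin(.078),0]); 
for z in(158,161,164,167,170):
    q=p.copy(); q[2]=z; print(z,'tip',np.round(proj(c,q+79*u),1),'bend',np.round(proj(c,q-25*u),1))
e=np.array(c['eye']); print(e, 'eye rig y', (e-[623.7,54.9,0])@[-.078,.997,0],'tcp rig y',(p-[623.7,54.9,0])@[-.078,.997,0])
for z in (185,):
  for yy in(-20,20):
    h=np.array([623.7,54.9,z])+yy*np.array([-.078,.997,0])-25*u; print(np.round(proj(c,h),1),[ (proj(c,h)[0]-130)*1.6,(proj(c,h)[1]-40)*1.6])
E
```

```text
[492.40534139  44.82583151 159.205765  ] [[ 0.001 -0.997 -0.076]
 [ 0.    -0.076  0.997]
 [-1.    -0.001 -0.   ]]
158 tip [252.1 343.4] bend [251.9 199.2]
161 tip [252.2 346.5] bend [252.  200.5]
164 tip [252.2 349.8] bend [252.  201.9]
167 tip [252.2 353.1] bend [252.  203.3]
170 tip [252.2 356.5] bend [252.  204.8]
[418.2619716   38.46946907 337.64189315] eye rig y -0.3570731232280033 tcp rig y 0.19703738290043438
[220.5 411. ] [np.float64(144.81372361998666), np.float64(593.6573550709102)]
[283.7 410.9] [np.float64(245.85544946156315), np.float64(593.4682249738361)]
```

```bash
python3 -m jog '[{"grip":0,"tx":-0.02,"ty":-0.2,"tz":0,"turn":0},{"grip":0,"tx":-0.02,"ty":-0.4,"tz":0,"turn":0},{"grip":0,"tx":-0.02,"ty":-0.6,"tz":0,"turn":0},{"grip":0,"tx":-0.02,"ty":-0.7,"tz":0,"turn":0},{"grip":0,"tx":-0.02,"ty":-0.75,"tz":0,"turn":0},{"grip":0,"tx":-0.02,"ty":-0.8,"tz":0,"turn":0},{"grip":0,"tx":-0.02,"ty":-0.8,"tz":0,"turn":0}]' 50
python3 -m jog '[{"grip":0,"tx":0,"ty":-0.03,"tz":0,"turn":0},{"grip":0,"tx":0,"ty":-0.06,"tz":0,"turn":0},{"grip":0,"tx":0,"ty":-0.1,"tz":0,"turn":0},{"grip":0,"tx":0,"ty":-0.1,"tz":0,"turn":0}]'
```

```text
clock: 11.98
eef_pos: [524.3, 46.9, 159.3]
eef_rot: [1.477, 1.571, 3.124]
wrist_force: [0.3, -0.8, -2.5]
finger_gap: 14.6
clock: 12.32
eef_pos: [528.3, 47.2, 159.5]
eef_rot: [-1.627, 1.571, 0.02]
wrist_force: [-0.1, 1.1, -2.0]
finger_gap: 14.6
```

```bash
python3 -m jog '[{"grip":0,"tx":0,"ty":-0.03,"tz":0,"turn":0},{"grip":0,"tx":0,"ty":-0.06,"tz":0,"turn":0},{"grip":0,"tx":0,"ty":-0.06,"tz":0,"turn":0},{"grip":0,"tx":0,"ty":-0.06,"tz":0,"turn":0}]'
python3 -m jog '[{"grip":0,"tx":0,"ty":-0.03,"tz":0,"turn":0},{"grip":0,"tx":0,"ty":-0.06,"tz":0,"turn":0},{"grip":0,"tx":0,"ty":-0.06,"tz":0,"turn":0},{"grip":0,"tx":0,"ty":-0.06,"tz":0,"turn":0}]'
python3 -m jog '[{"grip":0,"tx":0,"ty":0,"tz":0,"turn":0}]'
```

```text
clock: 12.65
eef_pos: [530.6, 47.5, 159.5]
eef_rot: [-1.118, 1.571, 0.529]
wrist_force: [0.1, 1.0, -2.6]
finger_gap: 14.6
clock: 12.98
eef_pos: [533.0, 47.6, 159.4]
eef_rot: [-1.458, 1.571, 0.189]
wrist_force: [1.2, 1.7, -2.9]
finger_gap: 14.8
clock: 13.07
eef_pos: [533.0, 47.6, 159.5]
eef_rot: [-1.524, 1.571, 0.123]
wrist_force: [0.4, 1.9, -2.3]
finger_gap: 14.9
```

```bash
python3 -m jog '[{"grip":0,"tx":0,"ty":-0.02,"tz":0.01,"turn":0},{"grip":0,"tx":0,"ty":-0.05,"tz":0.01,"turn":0},{"grip":0,"tx":0,"ty":-0.08,"tz":0.01,"turn":0},{"grip":0,"tx":0,"ty":-0.08,"tz":0.01,"turn":0}]'
python3 -m jog '[{"grip":0,"tx":0,"ty":-0.02,"tz":0,"turn":0},{"grip":0,"tx":0,"ty":-0.05,"tz":0,"turn":0},{"grip":0,"tx":0,"ty":-0.08,"tz":0,"turn":0},{"grip":0,"tx":0,"ty":-0.08,"tz":0,"turn":0}]'
```

```text
clock: 13.4
eef_pos: [536.2, 48.2, 159.4]
eef_rot: [-2.949, 1.571, -1.302]
wrist_force: [1.1, -0.0, -2.2]
finger_gap: 14.6
clock: 13.73
eef_pos: [539.4, 48.4, 159.4]
eef_rot: [-1.89, 1.571, -0.243]
wrist_force: [-0.5, -0.6, -2.2]
finger_gap: 14.8
```

```bash
python3 -m jog '[{"grip":0,"tx":0,"ty":-0.04,"tz":0,"turn":0},{"grip":0,"tx":0,"ty":-0.08,"tz":0,"turn":0},{"grip":0,"tx":0,"ty":-0.12,"tz":0,"turn":0},{"grip":0,"tx":0,"ty":-0.12,"tz":0,"turn":0}]'
python3 -m jog '[{"grip":0,"tx":0,"ty":-0.03,"tz":0,"turn":0},{"grip":0,"tx":0,"ty":-0.06,"tz":0,"turn":0},{"grip":0,"tx":0,"ty":-0.1,"tz":0,"turn":0},{"grip":0,"tx":0,"ty":-0.1,"tz":0,"turn":0}]'
```

```text
clock: 14.07
eef_pos: [544.3, 48.8, 159.4]
eef_rot: [-1.667, 1.571, -0.02]
wrist_force: [0.6, 0.5, -2.2]
finger_gap: 14.6
clock: 14.4
eef_pos: [548.2, 49.1, 159.4]
eef_rot: [-1.711, 1.571, -0.064]
wrist_force: [1.3, 0.9, -2.3]
finger_gap: 14.6
```

```bash
python3 -m jog '[{"grip":0,"tx":0,"ty":-0.05,"tz":0,"turn":0},{"grip":0,"tx":0,"ty":-0.1,"tz":0,"turn":0},{"grip":0,"tx":0,"ty":-0.15,"tz":0,"turn":0},{"grip":0,"tx":0,"ty":-0.2,"tz":0,"turn":0},{"grip":0,"tx":0,"ty":-0.2,"tz":0,"turn":0}]'
python3 -m jog '[{"grip":0,"tx":0,"ty":-0.03,"tz":0,"turn":0},{"grip":0,"tx":0,"ty":-0.07,"tz":0,"turn":0},{"grip":0,"tx":0,"ty":-0.11,"tz":0,"turn":0},{"grip":0,"tx":0,"ty":-0.15,"tz":0,"turn":0},{"grip":0,"tx":0,"ty":-0.15,"tz":0,"turn":0}]'
python3 -m jog '[{"grip":0,"tx":0,"ty":-0.03,"tz":0,"turn":0},{"grip":0,"tx":0,"ty":-0.07,"tz":0,"turn":0},{"grip":0,"tx":0,"ty":-0.11,"tz":0,"turn":0},{"grip":0,"tx":0,"ty":-0.15,"tz":0,"turn":0},{"grip":0,"tx":0,"ty":-0.15,"tz":0,"turn":0}]'
```

```text
clock: 14.82
eef_pos: [556.3, 49.7, 159.4]
eef_rot: [-1.476, 1.571, 0.171]
wrist_force: [-0.2, 0.9, -2.9]
finger_gap: 14.4
clock: 15.23
eef_pos: [562.2, 50.2, 159.5]
eef_rot: [-1.453, 1.571, 0.193]
wrist_force: [0.7, 1.1, -2.3]
finger_gap: 14.6
clock: 15.65
eef_pos: [568.2, 50.7, 159.4]
eef_rot: [-1.095, 1.571, 0.552]
wrist_force: [1.1, 1.0, -2.5]
finger_gap: 14.6
```

```bash
python3 -m jog '[{"grip":0,"tx":0,"ty":-0.04,"tz":0,"turn":0},{"grip":0,"tx":0,"ty":-0.08,"tz":0,"turn":0},{"grip":0,"tx":0,"ty":-0.12,"tz":0,"turn":0},{"grip":0,"tx":0,"ty":-0.16,"tz":0,"turn":0},{"grip":0,"tx":0,"ty":-0.2,"tz":0,"turn":0},{"grip":0,"tx":0,"ty":-0.2,"tz":0,"turn":0}]'
python3 -m jog '[{"grip":0,"tx":0,"ty":-0.04,"tz":0,"turn":0},{"grip":0,"tx":0,"ty":-0.08,"tz":0,"turn":0},{"grip":0,"tx":0,"ty":-0.12,"tz":0,"turn":0},{"grip":0,"tx":0,"ty":-0.16,"tz":0,"turn":0},{"grip":0,"tx":0,"ty":-0.16,"tz":0,"turn":0}]'
python3 - <<'E'
from h import *
w=shot('wrist','w5'); s=shot('side','s5'); q=shot('scene','q5')
a=cv2.resize(cv2.imread('pics/w5.png')[40:384,130:380],None,fx=1.6,fy=1.6,interpolation=cv2.INTER_CUBIC)
b=cv2.resize(cv2.imread('pics/s5.png')[120:220,220:350],None,fx=3,fy=3,interpolation=cv2.INTER_CUBIC)
d=cv2.resize(cv2.imread('pics/q5.png')[180:270,185:315],None,fx=3,fy=3,interpolation=cv2.INTER_CUBIC)
o=np.zeros((600,800,3),np.uint8); o[:a.shape[0],:400]=a; o[:300,405:795]=b; o[305:575,405:795]=d
cv2.imwrite('pics/c5.png',o)
E
```

```text
clock: 16.15
eef_pos: [576.2, 51.3, 159.4]
eef_rot: [-1.259, 1.571, 0.388]
wrist_force: [0.2, 1.5, -1.7]
finger_gap: 14.3
clock: 16.57
eef_pos: [582.6, 51.8, 159.4]
eef_rot: [-1.394, 1.571, 0.253]
wrist_force: [1.0, 2.0, -2.1]
finger_gap: 14.8
```

View pics/c5.png

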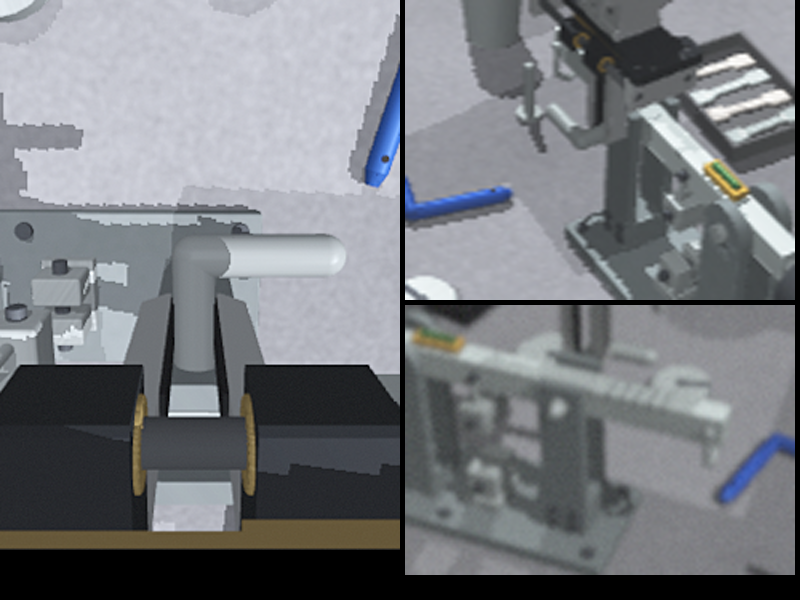

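The scene crop shows the pin's tip standing out of the far cheek at (560,408). The beam is level and the grip held. Next I release, go behind the bend and push home with shut fingers.

```bash
python3 -m jog '[{"grip":0.4,"tx":0,"ty":0,"tz":0,"turn":0},{"grip":0.4,"tx":0,"ty":0,"tz":0,"turn":0},{"grip":0.4,"tx":0,"ty":0,"tz":0,"turn":0},{"grip":0.4,"tx":-0.3,"ty":0,"tz":0,"turn":0},{"grip":0.4,"tx":-0.8,"ty":0,"tz":0,"turn":0},{"grip":0.4,"tx":-1.2,"ty":0,"tz":0,"turn":0},{"grip":0.2,"tx":-1.2,"ty":0.6,"tz":0,"turn":0},{"grip":0,"tx":-1.2,"ty":1.2,"tz":0,"turn":0},{"grip":0,"tx":-1.2,"ty":1.5,"tz":0,"turn":0},{"grip":0,"tx":-1.2,"ty":1.5,"tz":0,"turn":0},{"grip":0,"tx":-1.2,"ty":1.5,"tz":0,"turn":0}]' 30
python3 - <<'E'
from h import *
shot('side','s6'); w=shot('wrist','w6')
a=cv2.resize(cv2.imread('pics/w6.png')[60:384,110:390],None,fx=1.4,fy=1.4,interpolation=cv2.INTER_CUBIC)
b=cv2.resize(cv2.imread('pics/s6.png')[120:220,220:350],None,fx=3,fy=3,interpolation=cv2.INTER_CUBIC)
o=np.zeros((460,800,3),np.uint8); o[:a.shape[0],:a.shape[1]]=a; o[:300,405:795]=b
cv2.imwrite('pics/c6.png',o)
E
```

```text
clock: 17.63
eef_pos: [522.9, 47.1, 208.7]
eef_rot: [-1.694, 1.569, -0.047]
wrist_force: [-0.1, 0.2, -0.1]
finger_gap: 7.9
```

View pics/c6.png

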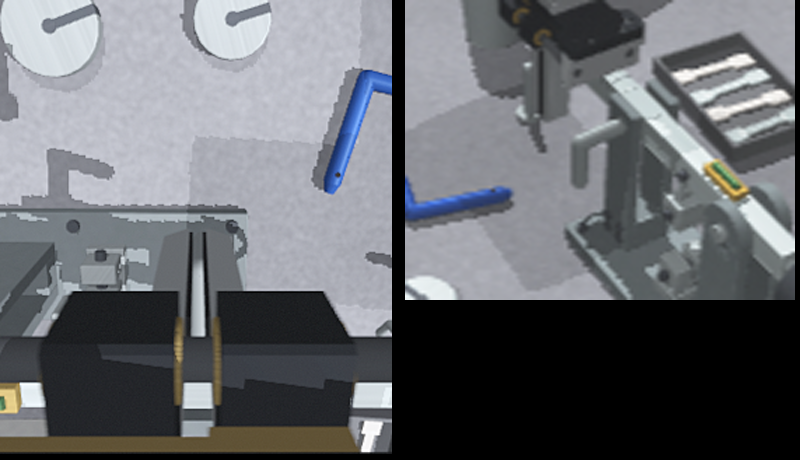

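```bash
python3 -m jog '[{"grip":0,"tx":0.3,"ty":0,"tz":0,"turn":0},{"grip":0,"tx":0.6,"ty":0,"tz":0,"turn":0},{"grip":0,"tx":0.9,"ty":0,"tz":0,"turn":0},{"grip":0,"tx":1.2,"ty":0,"tz":0,"turn":0},{"grip":0,"tx":1.25,"ty":0,"tz":0,"turn":0},{"grip":0,"tx":1.25,"ty":-0.15,"tz":0,"turn":0},{"grip":0,"tx":1.25,"ty":-0.3,"tz":0,"turn":0},{"grip":0,"tx":1.25,"ty":-0.4,"tz":0,"turn":0},{"grip":0,"tx":1.25,"ty":-0.5,"tz":0,"turn":0},{"grip":0,"tx":1.25,"ty":-0.6,"tz":0,"turn":0}]'
python3 -m jog '[{"grip":0,"tx":0,"ty":-0.06,"tz":0,"turn":0},{"grip":0,"tx":0,"ty":-0.12,"tz":0,"turn":0},{"grip":0,"tx":0,"ty":-0.18,"tz":0,"turn":0},{"grip":0,"tx":0,"ty":-0.24,"tz":0,"turn":0},{"grip":0,"tx":0,"ty":-0.3,"tz":0,"turn":0}]'
python3 -m jog '[{"grip":0,"tx":0,"ty":-0.05,"tz":0,"turn":0},{"grip":0,"tx":0,"ty":-0.1,"tz":0,"turn":0},{"grip":0,"tx":0,"ty":-0.15,"tz":0,"turn":0}]'
```

```text
clock: 18.57
eef_pos: [546.3, 49.0, 157.8]
eef_rot: [1.551, 1.569, -3.086]
wrist_force: [-11.4, -0.5, 6.5]
finger_gap: 0.5
clock: 18.98
eef_pos: [557.6, 49.9, 158.2]
eef_rot: [1.58, 1.568, -3.057]
wrist_force: [-14.1, -0.1, 10.9]
finger_gap: 0.5
clock: 19.23
eef_pos: [564.4, 50.4, 158.2]
eef_rot: [1.457, 1.57, 3.104]
wrist_force: [-2.7, -0.7, 2.8]
finger_gap: 0.5
```

```bash
python3 -m jog '[{"grip":0,"tx":0,"ty":-0.04,"tz":0,"turn":0},{"grip":0,"tx":0,"ty":-0.08,"tz":0,"turn":0},{"grip":0,"tx":0,"ty":-0.12,"tz":0,"turn":0}]'
python3 -m jog '[{"grip":0,"tx":0,"ty":-0.03,"tz":0,"turn":0},{"grip":0,"tx":0,"ty":-0.05,"tz":0,"turn":0}]'
python3 -m jog '[{"grip":0,"tx":0,"ty":-0.02,"tz":0,"turn":0},{"grip":0,"tx":0,"ty":-0.04,"tz":0,"turn":0}]'
```

```text
clock: 19.48
eef_pos: [569.5, 50.8, 157.6]
eef_rot: [-1.528, 1.571, 0.119]
wrist_force: [-2.1, 0.7, 1.4]
finger_gap: 0.3
clock: 19.65
eef_pos: [571.3, 50.9, 157.5]
eef_rot: [-0.893, 1.571, 0.754]
wrist_force: [-2.3, 0.6, 1.7]
finger_gap: 0.4
clock: 19.82
eef_pos: [572.8, 51.0, 157.5]
eef_rot: [1.646, 1.571, -2.991]
wrist_force: [-2.2, 0.4, 2.0]
finger_gap: 0.3
```

```bash
python3 -m jog '[{"grip":0,"tx":0,"ty":-0.03,"tz":0,"turn":0},{"grip":0,"tx":0,"ty":-0.05,"tz":0,"turn":0}]'
python3 -m jog '[{"grip":0,"tx":0,"ty":-0.02,"tz":0,"turn":0},{"grip":0,"tx":0,"ty":-0.04,"tz":0,"turn":0}]'
python3 -m jog '[{"grip":0,"tx":0,"ty":0,"tz":0,"turn":0},{"grip":0,"tx":0,"ty":0,"tz":0,"turn":0}]'
```

```text
clock: 19.98
eef_pos: [573.6, 51.1, 157.4]
eef_rot: [1.536, 1.567, -3.1]
wrist_force: [-17.0, -0.1, 8.4]
finger_gap: 0.2
clock: 20.15
eef_pos: [574.0, 51.2, 157.3]
eef_rot: [1.546, 1.564, -3.09]
wrist_force: [-28.0, -1.9, 15.7]
finger_gap: 0.2
clock: 20.32
eef_pos: [573.9, 51.2, 157.3]
eef_rot: [1.545, 1.564, -3.091]
wrist_force: [-23.7, -0.9, 12.3]
finger_gap: 0.3
```

It stopped hard at rig x ≈ -50, where home is expected. I'll back off and check.

```bash
python3 -m jog '[{"grip":0,"tx":0,"ty":0.3,"tz":0,"turn":0},{"grip":0,"tx":0,"ty":0.8,"tz":0,"turn":0},{"grip":0,"tx":0,"ty":1.5,"tz":0,"turn":0},{"grip":0,"tx":-0.6,"ty":2.2,"tz":0,"turn":0},{"grip":0,"tx":-1.4,"ty":3,"tz":0,"turn":0},{"grip":0,"tx":-2.2,"ty":3.7,"tz":0,"turn":0},{"grip":0,"tx":-3,"ty":4.2,"tz":0,"turn":0},{"grip":0,"tx":-3.2,"ty":4.2,"tz":0,"turn":0},{"grip":0,"tx":-3.2,"ty":4.2,"tz":0,"turn":0},{"grip":0,"tx":-3.2,"ty":4.2,"tz":0,"turn":0}]'
python3 - <<'E'
from h import *
s=shot('side','s7'); q=shot('scene','q7')
u=np.array([np.cos(.078),np.sin(.078),0]); h=np.array([623.7,54.9,165])
print('tip exp scene',proj(q,h+71*u),'ref 25',proj(q,h+25*u),'bend exp side',proj(s,h-33*u))
a=cv2.resize(cv2.imread('pics/s7.png')[120:220,240:340],None,fx=4,fy=4,interpolation=cv2.INTER_CUBIC)
b=cv2.resize(cv2.imread('pics/q7.png')[180:280,185:285],None,fx=4,fy=4,interpolation=cv2.INTER_CUBIC)
cv2.imwrite('pics/c7.png',np.hstack([a,b]))
E
```

```text
clock: 21.15
eef_pos: [409.2, 38.5, 285.0]
eef_rot: [-1.731, 1.57, -0.084]
wrist_force: [0.4, -0.6, -1.4]
finger_gap: 0.5
tip exp scene (np.float64(227.16605873386803), np.float64(225.0519619409716)) ref 25 (np.float64(234.79362075057122), np.float64(213.63086293567238)) bend exp side (np.float64(289.9314163301406), np.float64(162.10838730407008))
```

View pics/c7.png

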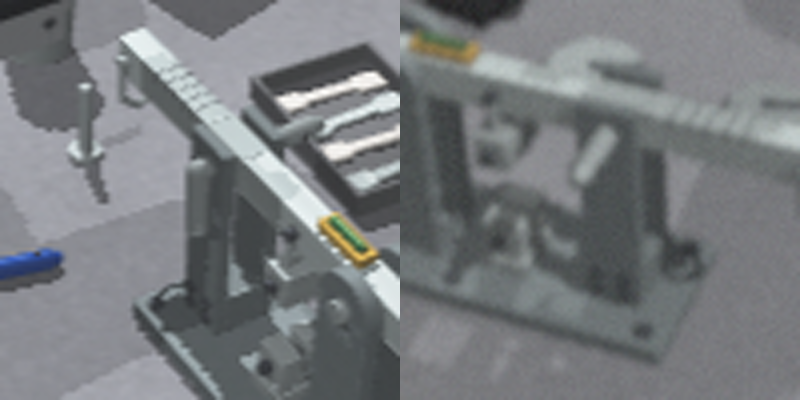

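The handle lies against the near cheek at (200,205). The tip shows past the far cheek at about (229,226) in the full scene image, against (227,225) expected for fully home. The beam is level and the other things are where they were.

```bash
python3 -c "
from cell import manip
print(manip.sign_off())"
```

```text
the job is handed in; nothing more can be done
None
```

The beam is level and locked, and the job is handed in. The grey bent lock pin goes through fork and beam from the robot's side and is fully home.

- **Beam:** it drooped about 0.2 rad. I lifted it slightly past level, then pressed its top back down to 180 mm, which is level.
- **Pin:** it went in by feel with almost no side force, through both cheeks until its tip showed beyond the far one. I then released it and pushed it home with shut fingers to a hard stop. The peak push was about 28 N along the pin (32 N in total), against a 120 N wrist limit.
- **Last checks:**
  - The fingers stopped 50 mm short of the fork's middle; about 49 mm was expected.
  - The tip shows within about 2–3 pixels of where a fully home pin should be.
  - The handle lies against the near cheek. It swung down when I released the pin, so it hangs instead of lying flat.
  - The robot is clear of everything, and the clock stood at about 21 s of the 72 s allowed.
- **Bystanders:** none was touched as far as I could tell. I judged this from the views I took and did not measure their positions afterwards.
- **Disagreements:** my first scene and side camera readings differed by about 10 mm, so I used closer wrist-camera readings for the rig and pin. The fingers read 14.7 mm on the 16 mm shank, but the grip held.

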